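# Sweep plaster offcuts into the bench's waste opening

## Task

Clear the three golden-yellow plaster offcuts off the dental bench: sweep them across the worktop with the fingertips into the steel-rimmed waste opening, so that all three drop into the waste drawer below, without pinching or picking any of them up. Leave the articulator, the ivory cast, the green mixing bowl and the spatula where they are.

Things in the scene. Friction and masses are not known exactly. Their poses are not given: they have to be found in the camera images.
- bench: Grey plaster bench, level worktop at z = 0. Origin: centre of the rectangular waste opening, at worktop height; axes parallel to the world's. The opening is 160 mm along x, 130 mm along y, with a flush 14 mm steel trim round it (no raised edge); a chute of the same size runs down 48 mm, over a waste drawer with its floor 130 mm below the top. The offcuts start on its +y side, 140 to 300 mm off
- offcut1: Golden-yellow straight strip of set plaster, 42 x 20 x 16 mm, about 26 g, lying loose on the worktop; origin at its middle (8 mm above the worktop), x along the strip, z up. The three offcuts start at least 50 mm apart along x
- offcut2: Golden-yellow bent piece of set plaster, two legs meeting at a blunt angle, 44 x 26 x 16 mm overall, about 25 g; origin at its middle, 8 mm above the worktop, x along its length, z up
- offcut3: Golden-yellow chunky piece of set plaster, 34 x 29 x 18 mm, about 32 g; origin at its middle, 9 mm above the worktop, z up
- cast: Ivory dental cast, a horseshoe row of teeth on a base, about 68 x 62 x 30 mm, loose, to be left alone; origin at the centre of its underside
- articulator: Black and white articulator with two casts mounted in it, 130 x 125 mm footprint, 165 mm high, 0.85 kg, loose, to be left alone; origin under its middle, hinge posts towards its +x
- bowl: Green mixing bowl, 128 mm across the rim, 85 mm high, loose, to be left alone; origin at the centre of its underside
- spatula: Plaster spatula lying flat, dark wooden handle (20 mm wide, 14 mm high) and steel blade, 212 mm long, loose, to be left alone; origin where handle and blade meet, x along the blade

How it is judged:
By the outcome, as a careful person would: the job done as asked, in the order asked, and still so for the second after the job is handed in, with the robot touching nothing.
It also fails if it takes over 64 s, if anything falls off the work surface, if the arm or the gripper's body presses on something with over 40 N, if the wrist force passes 120 N, or if a joint passes its speed limit or range.

## Robot

A 6-joint arm with a two-finger parallel gripper is mounted at the origin on the work surface. World frame = base frame: x ahead of the robot, y to its left, z up, the work surface at z = 0. Lengths are in mm, angles in degrees, forces in N, time in s.
With the tool pointing down it reaches from about 275 to 1000 mm from the base axis. Payload 8.4 kg.
Tool frame: the origin (TCP) lies at the very end of the fingers, on their centre line; the grasp point (between the pads) lies bot.grasp_offset behind it (bot.grasp_offset is the distance from the TCP to the grasp point, in mm); z points along the fingers, y is the direction in which the jaws open and shut (so a half turn about z gives the same grasp; the last joint's range is limited). The gripper opens to 85 mm and grips with 20 to 120 N. Pads are 22 mm wide; open, the fingers measure 114 mm over their backs; the gripper's body (76 mm by 85 mm) begins 54 mm behind the grasp point. The pads swing forward as they close: fully open they stand 13 mm farther back than shut.
Start: joints at [71.941, 20.225, 93.587, -0, 66.188, -0.138], TCP at [192.326, 594.675, 231.281] pointing down, gripper open.
Joint ranges: [-150.9, 150.9], [-52.94, 120.26], [3.33, 152.33], [-74.26, 254.26], [0, 154.13], [-172.89, 172.89]. Speed limits (degrees/s): [127.2, 127.2, 159.86, 180, 180, 180].

## Interface

Orientations are given as a 3x3 rotation matrix whose columns are the frame's x, y, z axes.
In Python, from rig import bot gives the robot as it stands.
- The arm moves only by the tool servo_tool, never from a script. Its argument "steps" is a list of rows, each a list of 2 entries, a list of its own where there are three numbers: the shift along the tool's x, y, z each as a share of 150 mm, from -1 to 1, then the turn, a rotation vector about the tool's x, y, z each as a share of 90 degrees, from -1 to 1. A call has exactly 8 rows; each row is the pose to reach, as a shift and turn from the pose measured when the call began, along the tool's axes at that moment; what a row does not reach only later rows make up. A row lasts 1/12 s, in which the tool goes at most 41.7 mm and 7.16 degrees, less where a joint would pass 70% of its speed; a pose out of reach is approached as far as the arm can. A call with a number of a shift or a turn outside -1 to 1 is refused whole. A call with a gripper value outside its range is refused whole. "claw" is the gripper command: -1 is fully open, 1 is shut, values between are in proportion, set as the call begins (left out, the last holds). The fingers move at their own pace and stop on an object; "force" is the grip in N (left out, the last holds). Time passes only in rows, so rows that repeat a pose let the fingers close, or fill a call up. It gives the time, the measured TCP pose, the force and the opening at its end, in the units of the state.
- bot.sense(): the state, without advancing time (a new reading comes with each control period).
- bot.grab_frame(name): name is "scene" or "top"; returns a dict with "color" (384x512x3 uint8, red, green, blue), "intrinsics" (3x3 intrinsics, pixels), "dist" ([k1, k2, p1, p2, k3] as OpenCV has them; the pictures are not rectified), "R" (3x3) and "t" (3): a world point X has camera coordinates R X + t. Camera axes: x right, y down, z forward; pixel columns grow to the right and rows downward; lengths in mm; the calibration is good to about 2 mm. A picture is of the moment at which its call begins. There is no depth.
- bot.sign_off(): hands the job in, once; it reports no verdict.
The state is a dict: "time_s": time; "joint_positions": joint angles; "qvel": joint speeds; "joint_efforts": joint torques, N m; "ee_pos": TCP position; "orientation": TCP orientation; "force": force on the tool from outside, world axes, zero at the start; "torque": the same for the moment, N m; "width": finger opening in mm.
Only numpy, scipy, OpenCV 4.12 (cv2) and the standard library are available. Lean on these libraries where they do the work, as an engineer would, in place of code of your own. Each camera call takes 0.05 s, during which the arm holds its last target.

## Working session

There is one attempt and no reset: what is moved stays moved. The work goes in short steps, Python scripts to look and compute and a tool call to move; the robot and the scene stay as the last step left them, time stands still between calls to the robot, and variables do not carry over. Pictures are saved under pics/ and viewed, and the job is handed in when it is done.

Besides the shell and the picture viewer there is one more tool, called in YAML: its name, and indented under it one key for each argument. servo_tool: Moves the arm, as the interface text tells. Its arguments: {"type":"object","properties":{"steps":{"type":"array","items":{"type":"array"}},"claw":{"type":"number"},"force":{"type":"number"}},"required":["steps"]}

```bash
mkdir -p pics
python3 - <<'E'
from rig import bot
import cv2,pickle
s=bot.sense();print(s, bot.grasp_offset)
for n in("scene","top"):
    f=bot.grab_frame(n);pickle.dump(f,open(n+'.pkl','wb'))
    cv2.imwrite(f'pics/{n}0.png',f["color"][:,:,::-1]);print(n,f["intrinsics"],f["dist"],f["R"],f["t"])
E
```

```text
{'time_s': 0.0, 'joint_positions': array([ 7.19395099e+01,  2.02614686e+01,  9.36285180e+01, -2.93874752e-04,
        6.61884845e+01, -1.36710992e-01]), 'qvel': array([-0.05381802, -0.02990844,  0.0810248 , -0.06994005,  0.05800052,
        0.05039317]), 'joint_efforts': array([-2.63046577e-04, -6.05267930e+01, -3.42062330e+01, -6.96903868e-06,
        9.63992381e-03, -2.82878045e-05]), 'ee_pos': array([192.19145848, 594.21970342, 230.57694948]), 'orientation': array([[-9.51467400e-01,  3.07749264e-01, -4.20136545e-04],
       [ 3.07749551e-01,  9.51466507e-01, -1.30355339e-03],
       [-1.42174504e-06, -1.36958539e-03, -9.99999062e-01]]), 'force': array([-0.17477559,  0.1506578 ,  0.35533236]), 'torque': array([-0.02381183, -0.05141294,  0.03408731]), 'width': 85.61497268897195} 18.700000000000003
scene [[499.45987586   0.         249.48641391]
 [  0.         499.45987586 196.21352311]
 [  0.           0.           1.        ]] [0.06802688 0.         0.         0.         0.        ] [[-0.83993849  0.54260949  0.00884731]
 [ 0.32579127  0.51721648 -0.79142098]
 [-0.43400851 -0.66186256 -0.61120746]] [ 472.660065   -148.35548228 1523.58320279]
top [[412.32888136   0.         256.84335735]
 [  0.         412.32888136 199.06870668]
 [  0.           0.           1.        ]] [-0.09654631  0.          0.          0.          0.        ] [[-0.00996554 -0.99972924 -0.02102716]
 [-0.99602699  0.01178518 -0.08826855]
 [ 0.08849246  0.02006398 -0.99587475]] [  17.79809168  574.6615533  1269.68875333]
```

View pics/scene0.png

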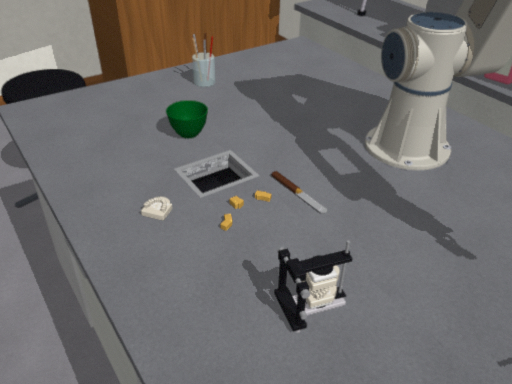

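View pics/top0.png

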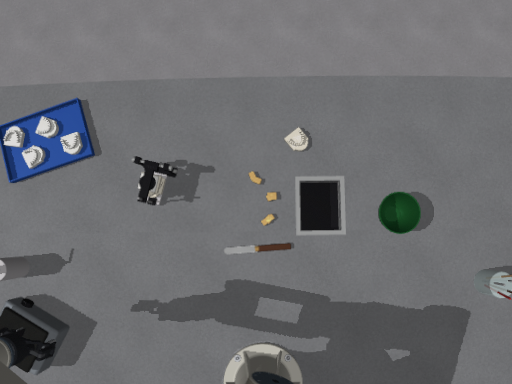

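The top view shows three yellow offcuts at about (256,178), (272,197) and (268,219). The opening is at (320,205), the spatula at (260,248), the cast at (297,140), the articulator at (155,180) and the bowl at (399,212). Next I'll measure them.

```bash
cat > h.py <<'E'
import numpy as np,cv2
def ray(f,px,z):
    px=np.array(px,float).reshape(-1,1,2)
    n=cv2.undistortPoints(px,f["intrinsics"],np.array(f["dist"])).reshape(-1,2)
    R=f["R"];c=-R.T@f["t"];d=np.c_[n,np.ones(len(n))]@R
    return c+d*((z-c[2])/d[:,2])[:,None]
def proj(f,X):
    return cv2.projectPoints(np.array(X,float).reshape(-1,1,3),cv2.Rodrigues(f["R"])[0],np.array(f["t"]),f["intrinsics"],np.array(f["dist"]))[0].reshape(-1,2)
def yellow(f,z=10,verbose=True,amin=15):
    hsv=cv2.cvtColor(f["color"],cv2.COLOR_RGB2HSV)
    m=cv2.inRange(hsv,(14,120,120),(32,255,255))
    n,l,st,ce=cv2.connectedComponentsWithStats(m)
    out=[]
    for i in range(1,n):
        if st[i,4]<amin: continue
        p=ray(f,ce[i],z)[0]
        ct=cv2.findContours((l==i).astype(np.uint8),0,2)[0][0]
        w=ray(f,ct.reshape(-1,2),z)
        r=cv2.minAreaRect(w[:,:2].astype(np.float32))
        out.append((p,r,st[i,4]))
        if verbose: print(st[i,4],ce[i].round(1),p.round(0)[:2],'x',w[:,0].min().round(),w[:,0].max().round(),'y',w[:,1].min().round(),w[:,1].max().round())
    return out
E
python3 - <<'E'
import pickle,cv2
from h import *
for n in("top","scene"):
    f=pickle.load(open(n+'.pkl','rb'));print(n);yellow(f,14 if n=='top' else 9)
f=pickle.load(open('top.pkl','rb'))
c=f["color"]
big=cv2.resize(c[100:270,120:440],None,fx=2.5,fy=2.5,interpolation=cv2.INTER_CUBIC)
cv2.imwrite('pics/topz.png',big[:,:,::-1])
# trim & opening
g=cv2.cvtColor(c,cv2.COLOR_RGB2GRAY)
m=(g<25).astype(np.uint8);n,l,st,ce=cv2.connectedComponentsWithStats(m)
for i in range(1,n):
    if st[i,4]>300:print('dark',st[i],ce[i])
m=(g>125).astype(np.uint8);m[:170]=0;m[242:]=0;m[:,:290]=0;m[:,352:]=0
ys,xs=np.nonzero(m);print('trim',xs.min(),xs.max(),ys.min(),ys.max())
q=cv2.boxPoints(cv2.minAreaRect(np.c_[xs,ys].astype(np.float32)));w=ray(f,q,0);print(w.round(),w.mean(0).round())
f=pickle.load(open('scene.pkl','rb'))
cv2.imwrite('pics/scz.png',cv2.resize(f["color"][80:280,110:360],None,fx=3,fy=3,interpolation=cv2.INTER_CUBIC)[:,:,::-1])
E
```

```text
top
61 [254.5 177.8] [644.  19.] x 630.0 663.0 y 1.0 33.0
55 [271.1 195.8] [586. -33.] x 572.0 595.0 y -46.0 -20.0
37 [266.9 219.2] [512. -19.] x 497.0 525.0 y -39.0 -4.0
scene
205 [136.6  17.4] [  238. -1493.] x 135.0 345.0 y -1757.0 -1193.0
315 [149.6  37. ] [  289. -1229.] x 99.0 414.0 y -1735.0 -905.0
552 [161.   22.8] [  170. -1367.] x 6.0 373.0 y -1705.0 -905.0
367 [194.4  24.3] [   45. -1273.] x -146.0 220.0 y -1606.0 -966.0
34 [241.4   8.5] [ -263. -1354.] x -339.0 -194.0 y -1471.0 -1247.0
36 [251.9   4.7] [ -342. -1377.] x -388.0 -292.0 y -1447.0 -1289.0
166 [260.1  27.7] [ -191. -1077.] x -411.0 -63.0 y -1431.0 -907.0
52 [266.5   5.4] [ -398. -1328.] x -460.0 -339.0 y -1406.0 -1240.0
18 [224.8  13.3] [ -155. -1333.] x -189.0 -124.0 y -1392.0 -1287.0
76 [125.4  28.3] [  338. -1381.] x 252.0 409.0 y -1625.0 -1188.0
17 [251.8  14.8] [ -256. -1246.] x -284.0 -223.0 y -1296.0 -1210.0
73 [225.3  35.6] [   -3. -1074.] x -113.0 90.0 y -1265.0 -910.0
38 [268.   31.3] [ -196. -1020.] x -297.0 -118.0 y -1167.0 -913.0
130 [250.   36.1] [  -94. -1012.] x -224.0 -10.0 y -1179.0 -904.0
123 [181.5  45.1] [  213. -1074.] x 85.0 295.0 y -1331.0 -910.0
183 [141.1  60.4] [  423. -1010.] x 342.0 481.0 y -1178.0 -903.0
40 [188.4  55.6] [ 240. -958.] x 211.0 263.0 y -1036.0 -907.0
23 [298.3 190.2] [414.   9.] x 406.0 421.0 y -1.0 18.0
124 [262.4 195.6] [508. -22.] x 487.0 528.0 y -47.0 2.0
107 [236.7 201.7] [579. -36.] x 563.0 594.0 y -60.0 -13.0
130 [226.5 221.9] [642.  18.] x 619.0 663.0 y -8.0 40.0
dark [ 301  183   37   47 1451] [316.22122674 205.88490696]
dark [  0 308  56  57 900] [ 25.66888889 341.23444444]
trim 295 345 176 235
[[ 461. -108.    0.]
 [ 650. -111.    0.]
 [ 648. -273.    0.]
 [ 459. -267.    0.]] [ 555. -190.    0.]
```

View pics/topz.png

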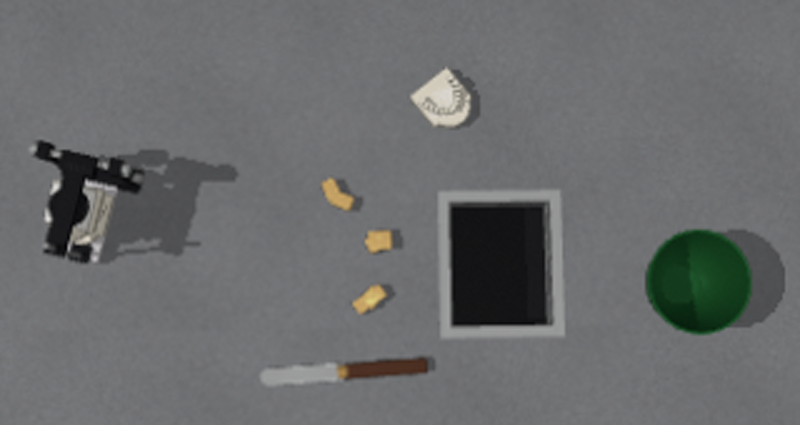

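View pics/scz.png

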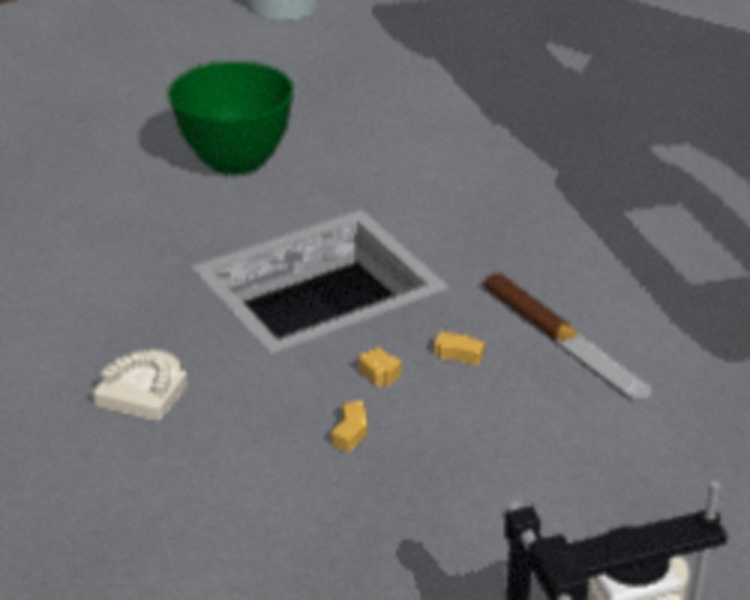

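Opening centre is about (555,-190), covering x 475..635 and y -255..-125. The strip is at (511,-20), the chunky piece at (583,-34) and the bent piece at (643,18). The plan is to set the fingers slightly apart as a two-point rake, keep tool y along world x, and sweep each piece in -y.

```bash
cat > go.py <<'E'
import sys,numpy as np
from scipy.spatial.transform import Rotation as Ro
from rig import bot
# args: x y z yaw(deg) ; tool x axis at world angle 90+yaw, z down
def plan(x,y,z,yaw=0):
    s=bot.sense();R=s["orientation"];p=s["ee_pos"]
    a=np.radians(90+yaw);X=np.array([np.cos(a),np.sin(a),0]);Z=np.array([0,0,-1.]);Y=np.cross(Z,X)
    T=np.c_[X,Y,Z]
    print('t',round(s["time_s"],2),'pos',p.round(1),'F',s["force"].round(1),'w',round(s["width"],1))
    print('shift',(R.T@(np.array([x,y,z])-p)/150).round(3),'turn',(Ro.from_matrix(R.T@T).as_rotvec(degrees=True)/90).round(3))
if __name__=="__main__": plan(*map(float,sys.argv[1:]))
E
python3 go.py 511 45 150
python3 - <<'E'
import pickle
from h import *
f=pickle.load(open('top.pkl','rb'))
for n,p,z in [('artic',(133,158),160),('artic2',(160,204),60),('artic3',(176,172),160),('cast',(297,139),15),('bowl',(399,212),85),('spat tip',(225,250),3),('spat end',(291,246),12)]: print(n,ray(f,p,z).round())
E
```

```text
t 0.1 pos [192.2 594.2 230.6] F [-0.7  0.1  0.6] w 85.5
shift [-3.149 -2.829  0.541] turn [-0.001  0.001  0.801]
artic [[686. 365. 160.]]
artic2 [[560. 310.  60.]]
artic3 [[643. 239. 160.]]
cast [[ 768. -119.   15.]]
bowl [[ 526. -416.   85.]]
spat tip [[416. 115.   3.]]
spat end [[427. -94.  12.]]
```

servo_tool:
  steps:
    - [[-0.12,-0.11,0],[0,0,0.05]]
    - [[-0.24,-0.22,0],[0,0,0.1]]
    - [[-0.36,-0.33,0],[0,0,0.15]]
    - [[-0.48,-0.44,0],[0,0,0.2]]
    - [[-0.6,-0.55,0],[0,0,0.25]]
    - [[-0.75,-0.68,0],[0,0,0.3]]
    - [[-0.88,-0.8,0],[0,0,0.35]]
    - [[-1,-0.9,0],[0,0,0.4]]
  claw: 0.66
  force: 20

```text
time_s: 0.77
ee_pos: [293.7, 417.9, 230.5]
orientation: [[-0.586, 0.811, -0.001], [0.811, 0.586, -0.002], [-0.001, -0.002, -1.0]]
force: [1.2, -0.1, -0.1]
width: 14.8
```

```bash
python3 go.py 511 45 150
```

```text
t 0.77 pos [293.7 417.9 230.5] F [ 1.2 -0.1 -0.1] w 14.8
shift [-2.863 -0.28   0.541] turn [-0.001  0.001  0.398]
```

servo_tool:
  steps:
    - [[-0.12,-0.01,0],[0,0,0.05]]
    - [[-0.24,-0.02,0],[0,0,0.1]]
    - [[-0.36,-0.03,0],[0,0,0.15]]
    - [[-0.5,-0.05,0],[0,0,0.2]]
    - [[-0.62,-0.06,0],[0,0,0.25]]
    - [[-0.75,-0.07,0],[0,0,0.3]]
    - [[-0.88,-0.09,0],[0,0,0.35]]
    - [[-1,-0.1,0],[0,0,0.4]]

```text
time_s: 1.43
ee_pos: [369.4, 286.3, 230.5]
orientation: [[0.007, 1.0, -0.001], [1.0, -0.007, -0.003], [-0.003, -0.001, -1.0]]
force: [-0.4, 0.1, -0.2]
width: 14.6
```

```bash
python3 go.py 511 45 150
```

```text
t 1.43 pos [369.4 286.3 230.5] F [-0.4  0.1 -0.2] w 14.6
shift [-1.601  0.955  0.539] turn [-0.001  0.002 -0.004]
```

servo_tool:
  steps:
    - [[-0.12,0.12,0],[0,0,0]]
    - [[-0.25,0.24,0],[0,0,0]]
    - [[-0.38,0.36,0.05],[0,0,0]]
    - [[-0.5,0.48,0.1],[0,0,0]]
    - [[-0.65,0.6,0.15],[0,0,0]]
    - [[-0.8,0.72,0.25],[0,0,0]]
    - [[-0.9,0.84,0.35],[0,0,0]]
    - [[-1,0.95,0.45],[0,0,0]]

```text
time_s: 2.1
ee_pos: [511.7, 133.9, 162.4]
orientation: [[0.007, 1.0, -0.001], [1.0, -0.007, -0.003], [-0.003, -0.001, -1.0]]
force: [0.5, 0.8, 1.0]
width: 14.2
```

```bash
python3 go.py 512 45 5
```

```text
t 2.1 pos [511.7 133.9 162.4] F [0.5 0.8 1. ] w 14.2
shift [-0.59   0.007  1.051] turn [-0.001  0.002 -0.005]
```

servo_tool:
  steps:
    - [[-0.1,0,0.12],[0,0,0]]
    - [[-0.2,0,0.25],[0,0,0]]
    - [[-0.3,0,0.4],[0,0,0]]
    - [[-0.4,0,0.55],[0,0,0]]
    - [[-0.5,0.01,0.7],[0,0,0]]
    - [[-0.59,0.01,0.82],[0,0,0]]
    - [[-0.59,0.01,0.9],[0,0,0]]
    - [[-0.59,0.01,0.96],[0,0,0]]

```text
time_s: 2.77
ee_pos: [511.5, 44.2, 17.1]
orientation: [[0.008, 1.0, -0.003], [1.0, -0.008, -0.003], [-0.003, -0.003, -1.0]]
force: [0.2, -0.1, 0.0]
width: 14.5
```

```bash
python3 go.py 512 45 5
python3 - <<'E'
from rig import bot
import cv2
from h import *
for n in("scene","top"):
    f=bot.grab_frame(n);c=f["color"];c=c[80:280,110:360] if n=="scene" else c[100:270,160:400]
    cv2.imwrite(f'pics/{n}1.png',cv2.resize(c,None,fx=3,fy=3,interpolation=cv2.INTER_CUBIC)[:,:,::-1])
E
```

```text
t 2.77 pos [511.5  44.2  17.1] F [ 0.2 -0.1  0. ] w 14.5
shift [0.006 0.004 0.081] turn [-0.002  0.002 -0.005]
```

View pics/scene1.png

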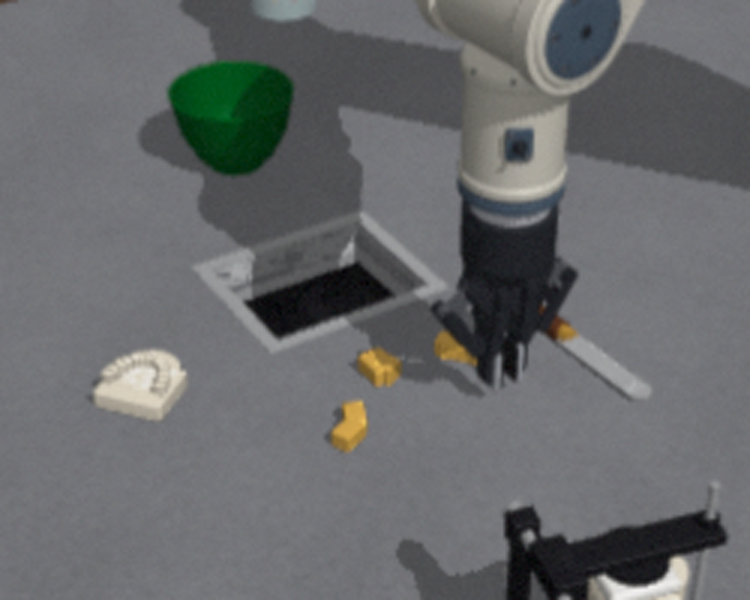

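View pics/top1.png

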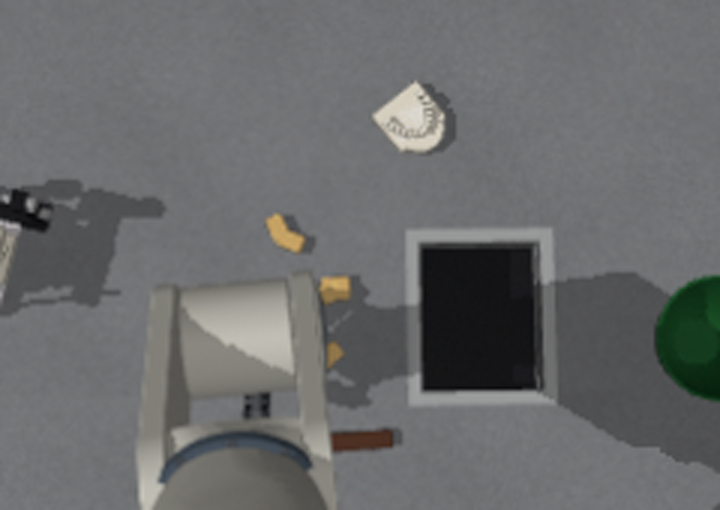

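The fingers stand behind the strip, which is partly hidden at zoom pixel (455,345). I'll lower to about 5 mm and sweep.

servo_tool:
  steps:
    - [[0,0,0.08],[0,0,0]]
    - [[-0.05,0,0.08],[0,0,0]]
    - [[-0.12,0,0.08],[0,0,0]]
    - [[-0.19,0,0.08],[0,0,0]]
    - [[-0.26,0,0.08],[0,0,0]]
    - [[-0.33,0,0.08],[0,0,0]]
    - [[-0.4,0,0.08],[0,0,0]]
    - [[-0.47,0,0.08],[0,0,0]]

```text
time_s: 3.53
ee_pos: [510.9, -27.0, 5.9]
orientation: [[0.008, 1.0, -0.003], [1.0, -0.008, -0.003], [-0.003, -0.003, -1.0]]
force: [-0.2, -0.0, 0.1]
width: 14.6
```

```bash
python3 go.py 512 -150 5
python3 - <<'E'
from rig import bot
import cv2
from h import *
for n in("scene",):
    f=bot.grab_frame(n);c=f["color"];yellow({**f,"color":np.where(np.arange(384)[:,None,None]>120,c,0).astype(np.uint8)},9);c=c[80:280,110:360]
    cv2.imwrite(f'pics/{n}2.png',cv2.resize(c,None,fx=3,fy=3,interpolation=cv2.INTER_CUBIC)[:,:,::-1])
E
```

```text
t 3.53 pos [510.9 -27.    5.9] F [-0.2 -0.   0.1] w 14.6
shift [-0.82   0.014  0.008] turn [-0.002  0.002 -0.005]
44 [248.8 190.3] [526. -61.] x 515.0 538.0 y -77.0 -46.0
22 [298.2 190.1] [414.   8.] x 406.0 421.0 y -1.0 16.0
106 [236.6 201.8] [579. -36.] x 563.0 596.0 y -58.0 -13.0
129 [226.5 221.8] [642.  18.] x 619.0 663.0 y -8.0 40.0
```

View pics/scene2.png

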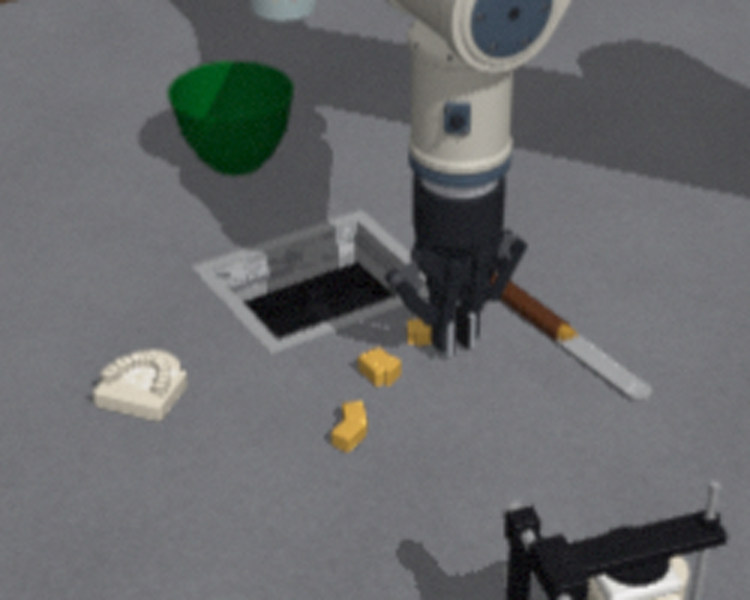

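The strip is moving ahead of the fingers, visible at zoom pixel (420,332), and stays clear of the chunky piece. I'll keep sweeping it.

servo_tool:
  steps:
    - [[-0.1,0.01,0],[0,0,0]]
    - [[-0.2,0.02,0],[0,0,0]]
    - [[-0.3,0.03,0],[0,0,0]]
    - [[-0.42,0.04,0],[0,0,0]]
    - [[-0.54,0.04,0],[0,0,0]]
    - [[-0.66,0.04,0],[0,0,0]]
    - [[-0.78,0.04,0],[0,0,0]]
    - [[-0.9,0.04,0],[0,0,0]]

```text
time_s: 4.25
ee_pos: [515.7, -164.4, 6.3]
orientation: [[0.008, 1.0, -0.003], [1.0, -0.008, -0.003], [-0.003, -0.003, -1.0]]
force: [-0.7, -0.7, -0.1]
width: 14.5
```

```bash
cat > look.py <<'E'
import sys
from rig import bot
import cv2
from h import *
for n in sys.argv[2:]:
    f=bot.grab_frame(n);c=f["color"];lo=120 if n=="scene" else 0
    yellow({**f,"color":np.where(np.arange(384)[:,None,None]>lo,c,0).astype(np.uint8)},9);c=c[80:280,110:360] if n=="scene" else c[100:270,160:400]
    cv2.imwrite(f'pics/{n}{sys.argv[1]}.png',cv2.resize(c,None,fx=3,fy=3,interpolation=cv2.INTER_CUBIC)[:,:,::-1])
E
python3 look.py 3 scene;python3 go.py 583 30 5
```

```text
23 [298.1 190.2] [414.   9.] x 406.0 424.0 y -1.0 16.0
104 [236.7 201.7] [579. -36.] x 563.0 594.0 y -58.0 -13.0
130 [226.5 221.9] [642.  18.] x 619.0 663.0 y -8.0 40.0
t 4.3 pos [ 516.2 -167.     6.4] F [ 0.7 -2.3 -0.1] w 14.3
shift [1.317 0.434 0.003] turn [-0.001  0.003 -0.006]
```

View pics/scene3.png

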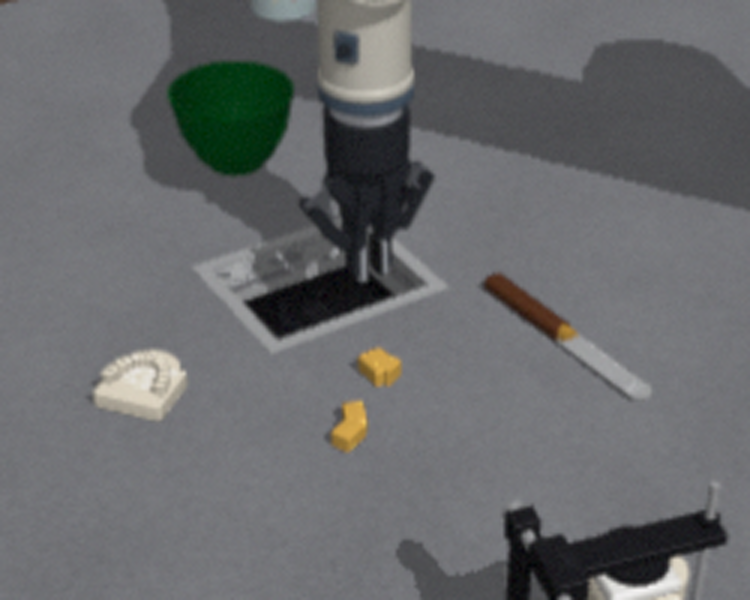

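The strip has dropped out of sight into the opening; the chunky piece (zoom (380,367)) and the bent piece (350,427) haven't moved. I'll raise the fingers and go behind the chunky piece.

servo_tool:
  steps:
    - [[0,0,-0.15],[0,0,0]]
    - [[0,0,-0.3],[0,0,0]]
    - [[0.1,0.05,-0.4],[0,0,0]]
    - [[0.28,0.15,-0.4],[0,0,0]]
    - [[0.46,0.25,-0.4],[0,0,0]]
    - [[0.64,0.35,-0.4],[0,0,0]]
    - [[0.82,0.44,-0.4],[0,0,0]]
    - [[1,0.44,-0.4],[0,0,0]]

```text
time_s: 4.97
ee_pos: [586.4, -16.0, 66.1]
orientation: [[0.009, 1.0, 0.001], [1.0, -0.009, -0.004], [-0.004, 0.001, -1.0]]
force: [0.9, 0.2, -0.0]
width: 14.7
```

servo_tool:
  steps:
    - [[0.1,0,0],[0,0,0]]
    - [[0.21,0,0],[0,0,0]]
    - [[0.21,0,0.1],[0,0,0]]
    - [[0.21,0,0.2],[0,0,0]]
    - [[0.21,0,0.3],[0,0,0]]
    - [[0.21,0,0.36],[0,0,0]]
    - [[0.21,0,0.4],[0,0,0]]
    - [[0.21,0,0.4],[0,0,0]]

```text
time_s: 5.63
ee_pos: [585.9, 15.1, 4.9]
orientation: [[0.009, 1.0, -0.001], [1.0, -0.009, -0.004], [-0.004, -0.001, -1.0]]
force: [-0.5, -0.7, 0.0]
width: 14.6
```

```bash
python3 look.py 4 scene top;python3 go.py 580 -160 5
```

```text
21 [298. 190.] [414.   8.] x 406.0 421.0 y -1.0 16.0
131 [226.5 221.8] [642.  18.] x 619.0 663.0 y -8.0 40.0
53 [308.8 206.5] [ 551. -153.] x 536.0 565.0 y -166.0 -137.0
t 5.73 pos [587.   15.1   6.2] F [ 0.4  0.6 -0.5] w 14.3
shift [-1.168 -0.035  0.013] turn [ 0.001  0.003 -0.006]
```

View pics/scene4.png

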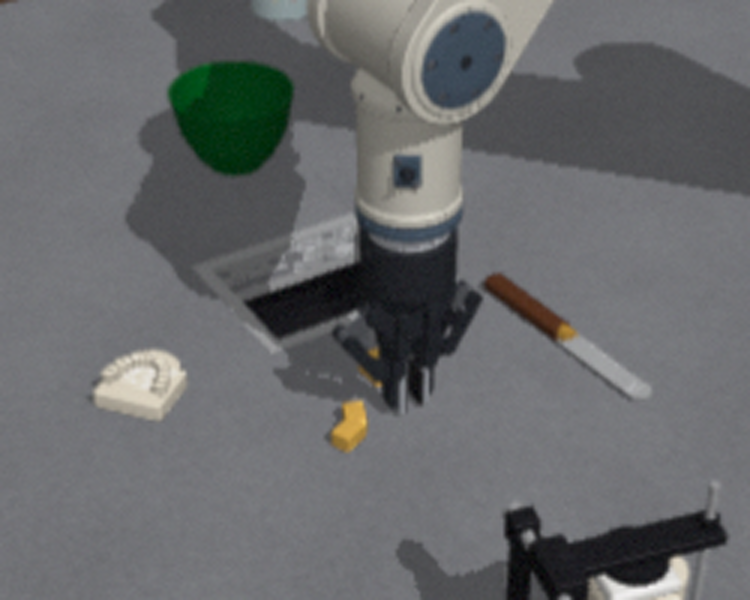

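View pics/top4.png

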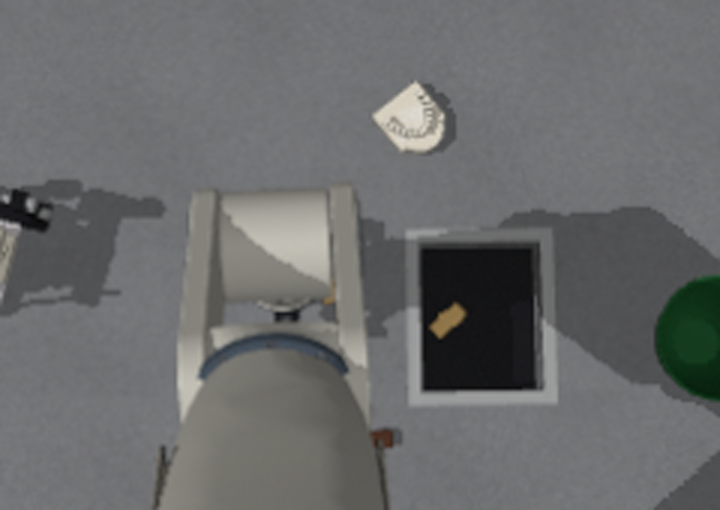

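In the top view the strip lies in the drawer at zoom pixel (448,320). The fingers are behind the chunky piece, so I'll sweep it now.

servo_tool:
  steps:
    - [[-0.05,-0.03,0],[0,0,0]]
    - [[-0.1,-0.03,0],[0,0,0]]
    - [[-0.16,-0.03,0],[0,0,0]]
    - [[-0.23,-0.03,0],[0,0,0]]
    - [[-0.31,-0.03,0],[0,0,0]]
    - [[-0.39,-0.03,0],[0,0,0]]
    - [[-0.47,-0.03,0],[0,0,0]]
    - [[-0.55,-0.03,0],[0,0,0]]

```text
time_s: 6.4
ee_pos: [581.6, -68.9, 6.6]
orientation: [[0.01, 1.0, 0.001], [1.0, -0.01, -0.004], [-0.004, 0.001, -1.0]]
force: [-0.1, 0.3, 1.1]
width: 14.5
```

```bash
python3 look.py 5 scene;python3 go.py 580 -165 5
```

```text
22 [298.2 190.1] [414.   8.] x 406.0 421.0 y -1.0 16.0
127 [226.5 221.8] [642.  18.] x 619.0 663.0 y -8.0 40.0
t 6.45 pos [581.7 -70.6   6.6] F [-0.9 -2.1 -1.1] w 14.6
shift [-0.63  -0.005  0.014] turn [ 0.001  0.003 -0.007]
```

View pics/scene5.png

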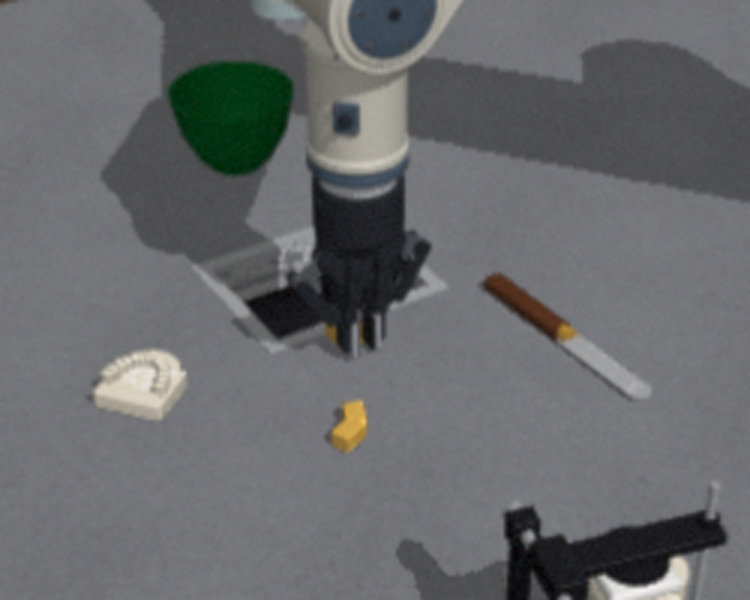

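The chunky piece shows between and ahead of the fingers, around zoom pixel (333,333). I'll carry on.

servo_tool:
  steps:
    - [[-0.08,0,0],[0,0,0]]
    - [[-0.16,0,0],[0,0,0]]
    - [[-0.24,0,0],[0,0,0]]
    - [[-0.32,0,0],[0,0,0]]
    - [[-0.4,0,0],[0,0,0]]
    - [[-0.48,0,0],[0,0,0]]
    - [[-0.56,0,0],[0,0,0]]
    - [[-0.64,0,0],[0,0,0]]

```text
time_s: 7.12
ee_pos: [580.7, -167.8, 7.1]
orientation: [[0.01, 1.0, 0.001], [1.0, -0.01, -0.005], [-0.005, 0.001, -1.0]]
force: [-0.5, 0.7, -0.1]
width: 14.7
```

```bash
python3 look.py 6 scene;python3 go.py 652 67 5 15
```

```text
23 [298.1 190.2] [414.   9.] x 406.0 424.0 y -1.0 16.0
130 [226.5 221.9] [642.  18.] x 619.0 663.0 y -8.0 40.0
t 7.17 pos [ 580.9 -169.6    7.2] F [-1.  -1.6 -0.1] w 14.7
shift [1.583 0.457 0.007] turn [ 0.001  0.004 -0.174]
```

View pics/scene6.png

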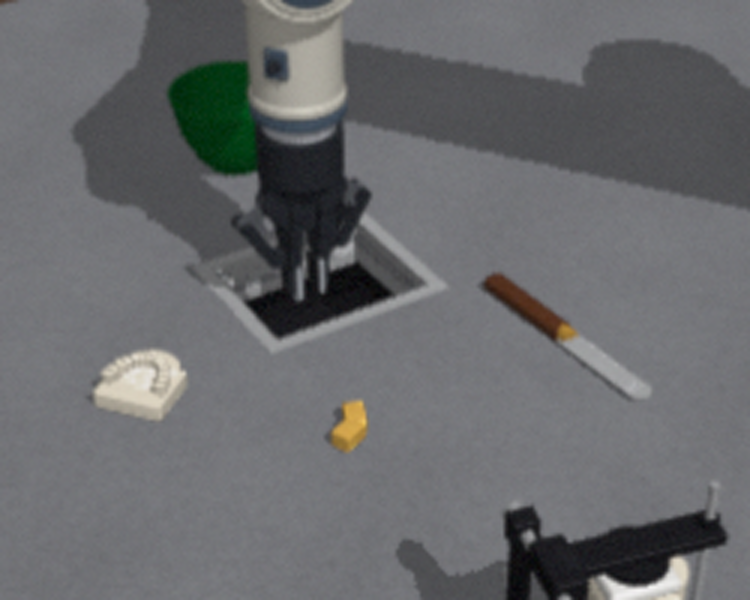

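Chunky piece has dropped in. The bent piece is at about (644,18), so I'll push it along a 17° slant towards (590,-160). First raise and travel behind it with yaw -17.

```bash
python3 go.py 658 61 66 -17
```

```text
t 7.17 pos [ 580.9 -169.6    7.2] F [-1.  -1.6 -0.1] w 14.7
shift [ 1.541  0.498 -0.399] turn [0.002 0.003 0.182]
```

servo_tool:
  steps:
    - [[0,0,-0.15],[0,0,0]]
    - [[0,0,-0.3],[0,0,0.03]]
    - [[0.1,0.05,-0.4],[0,0,0.06]]
    - [[0.28,0.15,-0.4],[0,0,0.09]]
    - [[0.46,0.25,-0.4],[0,0,0.12]]
    - [[0.64,0.35,-0.4],[0,0,0.15]]
    - [[0.82,0.43,-0.4],[0,0,0.17]]
    - [[1,0.5,-0.4],[0,0,0.18]]

```text
time_s: 7.83
ee_pos: [658.3, -18.9, 66.7]
orientation: [[0.291, 0.957, 0.002], [0.957, -0.291, -0.006], [-0.005, 0.004, -1.0]]
force: [-0.1, 0.1, -0.1]
width: 14.6
```

```bash
python3 go.py 658 61 6 -17
```

```text
t 7.83 pos [658.3 -18.9  66.7] F [-0.1  0.1 -0.1] w 14.6
shift [ 0.511 -0.159  0.401] turn [0.003 0.003 0.001]
```

servo_tool:
  steps:
    - [[0.17,-0.05,0],[0,0,0]]
    - [[0.34,-0.1,0],[0,0,0]]
    - [[0.51,-0.16,0],[0,0,0]]
    - [[0.51,-0.16,0.1],[0,0,0]]
    - [[0.51,-0.16,0.2],[0,0,0]]
    - [[0.51,-0.16,0.3],[0,0,0]]
    - [[0.51,-0.16,0.37],[0,0,0]]
    - [[0.51,-0.16,0.4],[0,0,0]]

```text
time_s: 8.5
ee_pos: [656.6, 60.5, 4.1]
orientation: [[0.292, 0.956, -0.0], [0.956, -0.292, -0.006], [-0.006, 0.001, -1.0]]
force: [-0.1, 0.6, 0.7]
width: 14.6
```

```bash
python3 look.py 7 scene top;python3 go.py 590 -165 5 -17
```

```text
22 [298.2 190.1] [414.   8.] x 406.0 421.0 y -1.0 16.0
23 [229.9 218.7] [629.  12.] x 621.0 639.0 y -1.0 25.0
34 [303.4 200.6] [ 570. -136.] x 562.0 578.0 y -144.0 -128.0
52 [309.2 206.4] [ 551. -154.] x 536.0 565.0 y -169.0 -137.0
t 8.6 pos [657.   60.5   5. ] F [ 0.6 -0.8  0.1] w 14.5
shift [-1.568  0.011  0.009] turn [0.001 0.003 0.   ]
```

View pics/scene7.png

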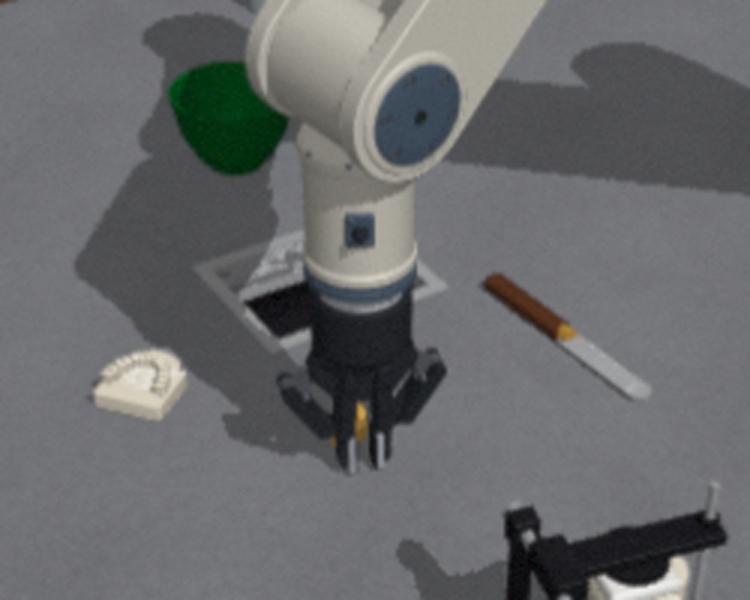

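View pics/top7.png

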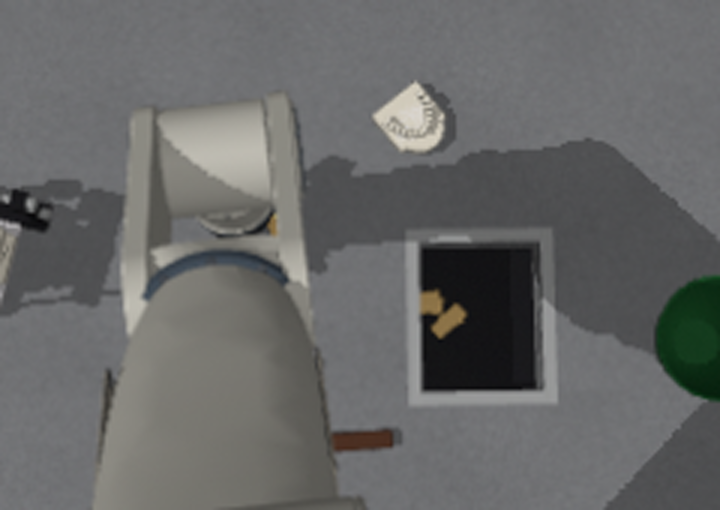

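Two pieces are now in the drawer, at zoom pixels (432,302) and (448,320). The bent piece is in front of the fingers, so I'll sweep it slowly.

servo_tool:
  steps:
    - [[-0.05,0,0],[0,0,0]]
    - [[-0.1,0,0],[0,0,0]]
    - [[-0.16,0,0],[0,0,0]]
    - [[-0.22,0,0],[0,0,0]]
    - [[-0.28,0,0],[0,0,0]]
    - [[-0.34,0,0],[0,0,0]]
    - [[-0.4,0,0],[0,0,0]]
    - [[-0.46,0,0],[0,0,0]]

```text
time_s: 9.27
ee_pos: [636.7, -6.6, 5.6]
orientation: [[0.292, 0.956, 0.001], [0.956, -0.292, -0.006], [-0.005, 0.002, -1.0]]
force: [0.7, 0.5, 1.0]
width: 14.4
```

```bash
python3 look.py 8 scene top;python3 go.py 590 -165 5 -17
```

```text
22 [298.2 190.1] [414.   8.] x 406.0 421.0 y -1.0 16.0
19 [233.9 206.4] [595. -24.] x 585.0 604.0 y -34.0 -13.0
26 [223.4 210.1] [625. -25.] x 617.0 634.0 y -38.0 -13.0
34 [303.4 200.6] [ 570. -136.] x 562.0 578.0 y -144.0 -128.0
52 [309.2 206.4] [ 551. -154.] x 536.0 565.0 y -169.0 -137.0
t 9.37 pos [636.3  -7.    5.4] F [-0.   0.4 -0.5] w 14.7
shift [-1.097  0.014  0.009] turn [ 0.001  0.004 -0.001]
```

View pics/scene8.png

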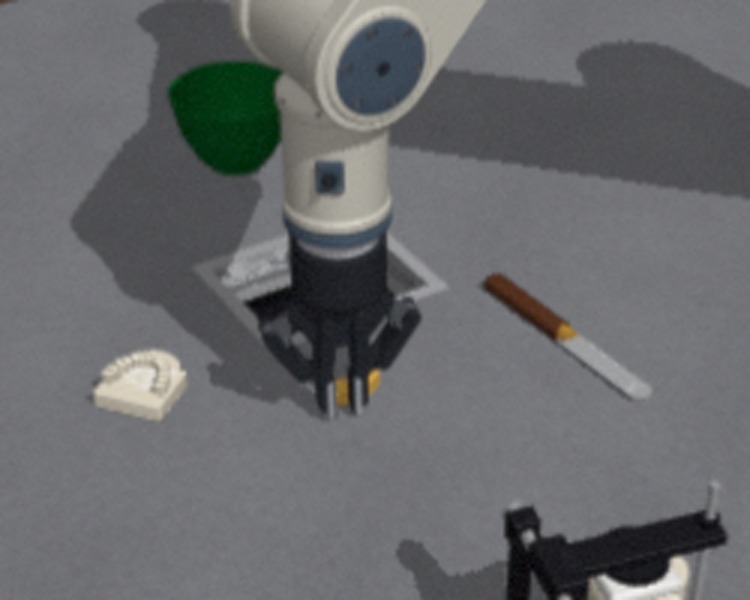

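View pics/top8.png

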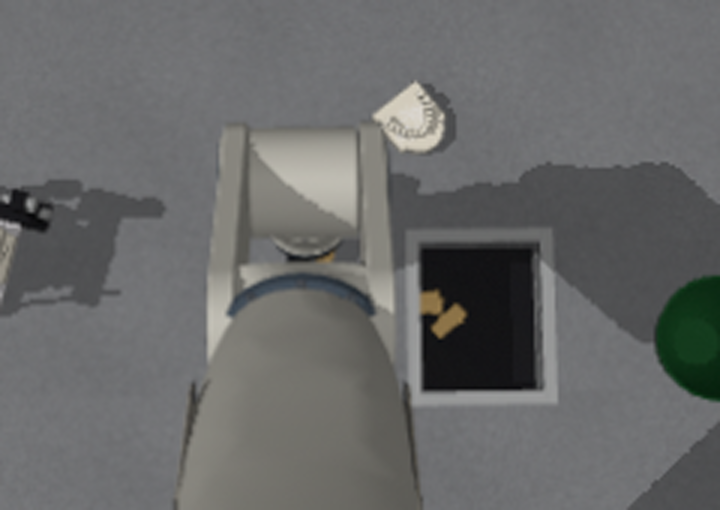

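The bent piece has turned flat against both fingers but sits about 15 mm to their -x side. I'll back off, shift across by 15 mm and push on.

servo_tool:
  steps:
    - [[0.08,0,0],[0,0,0]]
    - [[0.1,-0.05,0],[0,0,0]]
    - [[0.06,-0.1,0],[0,0,0]]
    - [[0,-0.1,0],[0,0,0]]
    - [[-0.06,-0.1,0],[0,0,0]]
    - [[-0.13,-0.1,0],[0,0,0]]
    - [[-0.2,-0.1,0],[0,0,0]]
    - [[-0.27,-0.1,0],[0,0,0]]

```text
time_s: 10.03
ee_pos: [609.9, -42.8, 5.7]
orientation: [[0.294, 0.956, 0.0], [0.956, -0.294, -0.006], [-0.006, 0.002, -1.0]]
force: [-0.1, 0.5, 0.1]
width: 14.5
```

```bash
python3 look.py 9 scene;python3 go.py 580 -170 5 -17
```

```text
23 [298.3 190.2] [414.   9.] x 406.0 421.0 y -1.0 18.0
24 [225.  198.8] [598. -63.] x 587.0 609.0 y -77.0 -49.0
t 10.08 pos [609.2 -44.3   5.6] F [-1.2 -0.8 -0.4] w 14.3
shift [-0.858  0.061  0.01 ] turn [ 0.001  0.004 -0.001]
```

View pics/scene9.png

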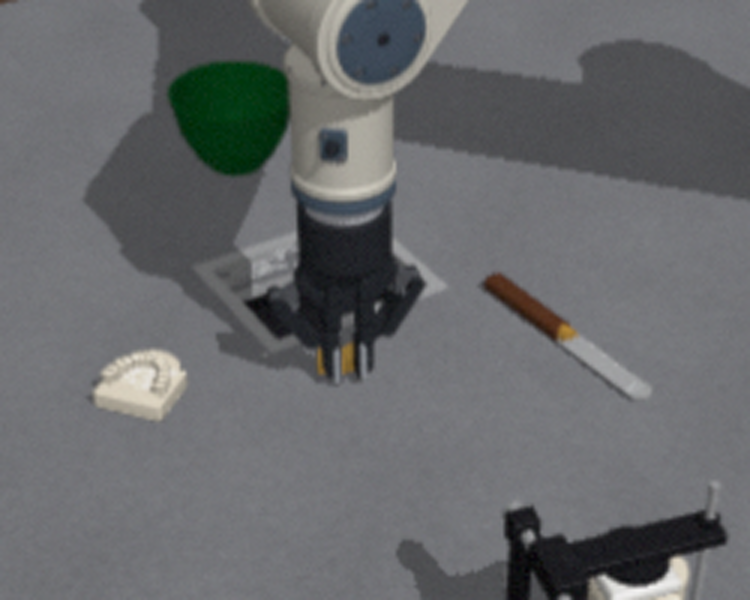

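The piece is now centred on the fingers, seen through the gap at zoom pixel (345,357). I'll push it to the opening.

servo_tool:
  steps:
    - [[-0.08,0,0],[0,0,0]]
    - [[-0.18,0,0],[0,0,0]]
    - [[-0.29,0.01,0],[0,0,0]]
    - [[-0.41,0.02,0],[0,0,0]]
    - [[-0.53,0.03,0],[0,0,0]]
    - [[-0.65,0.04,0],[0,0,0]]
    - [[-0.77,0.05,0],[0,0,0]]
    - [[-0.88,0.06,0],[0,0,0]]

```text
time_s: 10.75
ee_pos: [578.1, -175.2, 6.4]
orientation: [[0.295, 0.956, -0.001], [0.956, -0.295, -0.007], [-0.007, 0.001, -1.0]]
force: [-0.3, -0.1, 0.5]
width: 14.7
```

```bash
python3 look.py 10 scene;python3 go.py 540 60 200 -17
```

```text
22 [298.2 190.1] [414.   8.] x 406.0 421.0 y -1.0 16.0
t 10.8 pos [ 577.7 -177.5    6.5] F [ 0.6 -1.6  0.5] w 14.4
shift [ 1.429 -0.706 -1.301] turn [ 0.001  0.005 -0.002]
```

View pics/scene10.png

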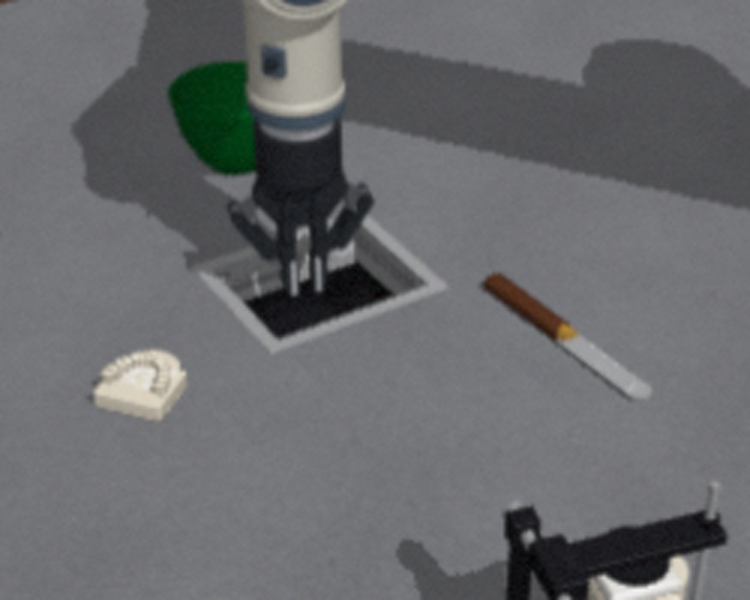

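The worktop is clear of offcuts. I'll raise the arm and retract it towards +y for a final look.

servo_tool:
  steps:
    - [[0,0,-0.12],[0,0,0]]
    - [[0,0,-0.25],[0,0,0]]
    - [[0,0,-0.4],[0,0,0]]
    - [[0.15,-0.08,-0.55],[0,0,0]]
    - [[0.35,-0.18,-0.7],[0,0,0]]
    - [[0.55,-0.28,-0.85],[0,0,0]]
    - [[0.75,-0.38,-0.95],[0,0,0]]
    - [[0.95,-0.48,-1],[0,0,0]]

```text
time_s: 11.47
ee_pos: [551.6, -18.5, 157.7]
orientation: [[0.296, 0.955, 0.002], [0.955, -0.296, -0.008], [-0.007, 0.005, -1.0]]
force: [0.6, 0.6, 0.2]
width: 14.4
```

servo_tool:
  steps:
    - [[0.12,-0.06,0],[0,0,0]]
    - [[0.25,-0.12,-0.05],[0,0,0]]
    - [[0.38,-0.18,-0.1],[0,0,0]]
    - [[0.5,-0.24,-0.15],[0,0,0]]
    - [[0.5,-0.3,-0.2],[0,0,0]]
    - [[0.5,-0.3,-0.2],[0,0,0]]
    - [[0.5,-0.3,-0.2],[0,0,0]]
    - [[0.5,-0.3,-0.2],[0,0,0]]

```text
time_s: 12.13
ee_pos: [530.7, 65.6, 186.8]
orientation: [[0.297, 0.955, 0.002], [0.955, -0.297, -0.008], [-0.007, 0.005, -1.0]]
force: [0.0, 0.2, -0.2]
width: 14.4
```

```bash
python3 look.py 11 scene top;python3 go.py 540 60 200 -17
```

```text
22 [298.2 190.1] [414.   8.] x 406.0 421.0 y -1.0 16.0
34 [303.6 200.1] [ 571. -137.] x 562.0 581.0 y -144.0 -128.0
52 [309.1 206.4] [ 551. -154.] x 536.0 565.0 y -169.0 -137.0
48 [319.3 209.4] [ 541. -186.] x 530.0 549.0 y -204.0 -169.0
t 12.23 pos [530.7  65.7 186.6] F [-0.5  0.3  0.2] w 14.6
shift [-0.018  0.071 -0.089] turn [ 0.003  0.004 -0.003]
```

View pics/top11.png

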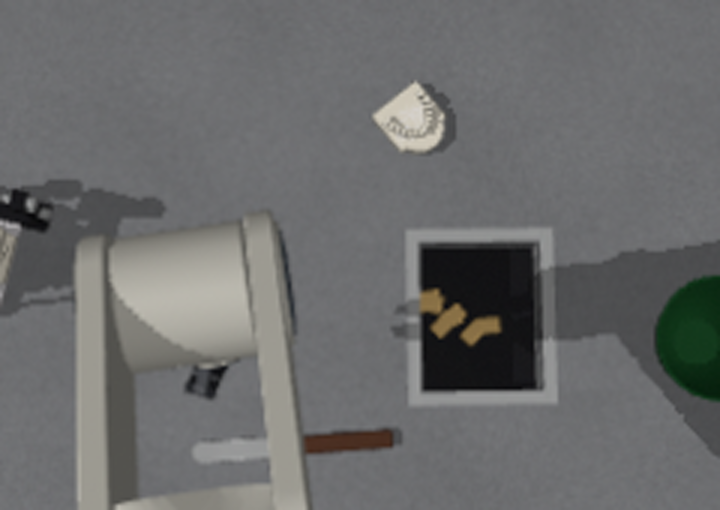

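View pics/scene11.png

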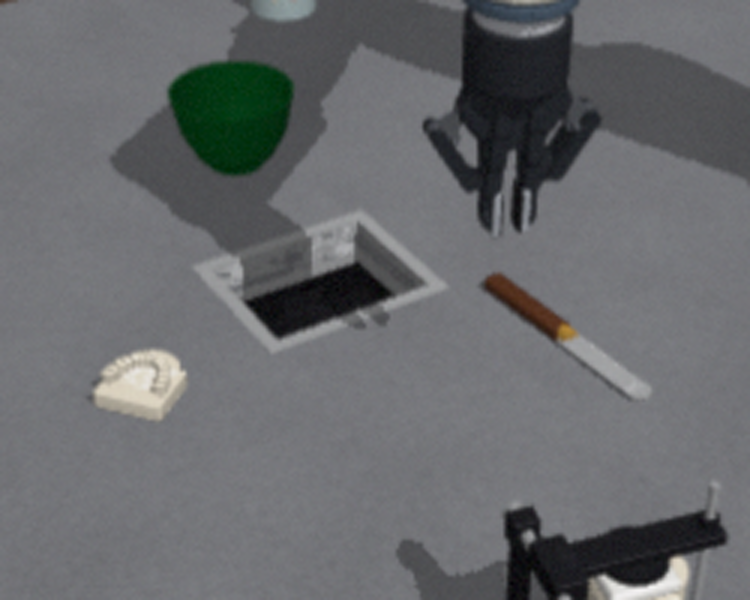

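All three offcuts lie in the drawer, at zoom pixels (432,302), (448,320) and (481,330) in the top view. The cast, bowl, spatula and articulator sit at the same pixels as at the start. The arm is clear and raised.

```bash
python3 -c "
from rig import bot
print(bot.sign_off())"
```

```text
the job is handed in; nothing more can be done
None
```

I swept all three offcuts (strip, chunky piece, then bent piece) across the worktop and into the waste opening. The fingers stayed fixed about 14 mm apart as a rake, so nothing was pinched or picked up. The bent piece drifted to one side of the fingers midway, so I backed off, re-centred behind it and pushed it in.

The last top view showed all three pieces lying in the drawer, and the scene view showed none left on the worktop. By eye, the cast, bowl, spatula and articulator had not moved in the pictures. The arm was clear of everything when I handed in at about 12.2 s of the 64 s allowed. The force readings I took after moves were never above about 3 N, and no check failed or disagreed.

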